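# Re-set the shaft collar of the tape dispenser

### The arm

A 6-joint arm with a two-finger parallel gripper is mounted at the origin on a cart in front of the work surface, level with it; the furniture and walls round the work are solid. World frame = base frame: x ahead of the robot, y to its left, z up, the work surface at z = 0. Lengths are in m, angles in rad, forces in N, time in s.
With the tool pointing down it reaches from about 0.3 to 0.775 m from the base axis. Payload 14.6 kg.
Tool frame: the origin (TCP) lies at the centre of the arm's flange, where the gripper is bolted on; the fingertips stand 199 mm ahead of it and the grasp point (between the pads) lies ctrl.tcp_to_grasp ahead of it (ctrl.tcp_to_grasp is the distance from the TCP to the grasp point, in m); z points along the fingers, y is the line along which they close (so a half turn about z gives the same grasp; the last joint's range is limited). The gripper opens to 94 mm and grips with 3 to 60 N. Pads are 16 mm wide; open, the fingers measure 119 mm over their backs; the gripper's body (75 mm by 177 mm) begins 78 mm behind the grasp point.
Start: joints at [-0.067, 0.3, 1.521, -0, 1.321, -0.067], TCP at [0.55, -0, 0.405] pointing down, gripper open.
Joint ranges: [-3.03, 3.03], [-0.79, 2.21], [0.23, 2.52], [-1.04, 4.18], [0, 3.07], [-2.55, 2.55]. Speed limits (rad/s): [2.22, 2.22, 2.57, 3.14, 3.14, 3.14].

### API

Orientations are given as [roll, pitch, yaw] about the fixed x, y, z axes, in that order (R = Rz(yaw) Ry(pitch) Rx(roll)).
In Python, from station import ctrl gives the robot as it stands. The module is installed in compiled form; this text tells all that it offers.
- The arm moves only by the shell command python3 -m jog 'ROWS' [OPENING] [FORCE]. ROWS is JSON, a list of rows, each a list of 6 numbers: the shift along the tool's x, y, z in cm, then the turn, a rotation vector about the tool's x, y, z in rad. In form: [[tx, ty, tz, ax, ay, az], ...]. A call has 1 to 8 rows; each row is the pose to reach, as a shift and turn from the pose commanded when the call began, along the tool's axes at that moment; what a row does not reach only later rows make up. A row lasts 1/10 s, in which the tool goes at most 50 mm and 8.59 degrees, less where a joint would pass 70% of its speed; a pose out of reach is approached as far as the arm can. A call with a gripper value outside its range is refused whole. OPENING is the opening in per cent of the stroke, from 0 (shut) to 100 (fully open), set as the call begins (- or left out, the last holds). The fingers move at their own pace and stop on an object; FORCE is the grip in N (left out, the last holds). Time passes only in rows, so rows that repeat a pose let the fingers close. It gives the time, the measured TCP pose, the force, the opening and the grip force at its end, in the units of the state.
- ctrl.get_obs(): the state, without advancing time (a new reading comes with each control period).
- ctrl.camera(name): name is "scene" or "side" or "wrist"; returns a dict with "img" (400x640x3 uint8, blue, green, red), "intrinsics" (3x3 intrinsics, pixels), "k1" (the pictures are not rectified: a ray, as slopes to the right and down, at radius r is drawn at 1 + k1 r^2 times it, then the intrinsics apply), "R" (3x3) and "t" (3): a world point X has camera coordinates R X + t. Camera axes: x right, y down, z forward; pixel columns grow to the right and rows downward; lengths in m; the calibration is good to about 2 mm. A picture is of the moment at which its call begins. There is no depth.
- ctrl.hand_in(): hands the job in; it is judged then, once.
The state is a dict: "time_s": time; "qpos": joint angles; "joint_vel": joint speeds; "tau": joint torques, N m; "ee_pos": TCP position; "eef_rot": TCP orientation; "force": force on the tool from outside, world axes, zero at the start; "moment": the same for the moment, N m; "grip_width": finger opening in m; "grip_force": force on a finger pad.
Only numpy, scipy, OpenCV 4.12 (cv2) and the standard library are available. Lean on these libraries where they do the work, as an engineer would, in place of code of your own. Each camera call takes 0.05 s, during which the arm holds its last target. There are 200 camera calls.

### The job

The roll on the tape dispenser has too much play: loosen the red-handled set screw of the shaft collar, slide the collar along the shaft so that it pushes the tape roll against the sprung brake pad with about 10 N, and, keeping it pressed there, turn the screw fully tight again and let go. Never squeeze the roll with more than 18 N, and leave the other things on the bench where they are.

Things in the scene. Friction and masses are not known exactly. Their poses are not given: they have to be found in the camera images.
- stand: Grey stand of a masking-tape dispenser, bolted down. Base plate 100 x 300 x 14 mm; origin on the bench under the plate's centre, z up, its y axis along the shaft. Order from -y to +y: grey bearing post, collar, tape roll, sprung brake pad on a blue bracket
- shaft_mid (a point): Point on the axis of the bare level steel shaft (d 16 mm), straight above the stand's origin, 75 mm above the bench; own y axis along the shaft, from the collar towards the roll and the brake pad
- brake_end (a point): End of the shaft at the blue brake bracket, 150 mm in +y from shaft_mid. The bracket sits in slots, anywhere in a 30 mm range, so its grey felt pad (d 52 mm, facing the roll) must be felt for: its untouched face is 57 to 87 mm in +y from shaft_mid. The pad gives way towards +y against a straight spring, 1.2 N per mm from 0 N, 20 mm travel
- roll: Roll of masking tape (d 86 x 24 mm) on a black hub 30 mm long; slides freely (under 1 N of friction) on the shaft. Origin in its centre on the shaft axis, y along the shaft. At the start it stands loose with a gap on both sides; its top is 118 mm above the bench
- collar: Dark steel shaft collar, d 44 mm, 26 mm long along the shaft, between the bearing post and the roll. Origin in its centre on the shaft axis, y along the shaft (towards the roll). Held firmly by its set screw while that is tight (do not force it); slides along the shaft with about 1 N of friction when loose
- screw (a joint): Turn of the collar's upright set screw, rad: 0 = fully tight against its stop, grows counter-clockwise seen from above (loosening), end stop at 1.5. The clamping eases off as it is loosened; the collar is wholly free above 0.7. Turning takes 0.1 to 0.2 N m; it stays where it is left. It does not rise. Starts at 0 to 0.08
- handle (a point): Centre of the set screw's red T-handle, 154 mm above the bench straight above the collar's centre (moves with it). A bar 44 mm long along this point's x axis, 12 mm thick (y), 26 mm high (z up), on a d 10 mm stem; the point turns with the screw. With the screw at 0 its x axis is turned -0.61 rad (clockwise from above) from the stand's x axis
- pliers: slip-joint pliers with red grips, lying flat, 168 mm long. Bystander, origin under its centre
- brush: flat paint brush with a wooden handle, 223 mm long, lying flat. Bystander, origin under its centre
- jar_red: small sample jar, rust red with black lid, d 49 x 56 mm. Bystander, origin under its centre
- jar_blue: small sample jar, blue with black lid, d 49 x 56 mm. Bystander, origin under its centre
- lime_cup: lime green mixing cup, d 97 x 100 mm. Bystander, origin under its centre
- marker: white felt marker with black cap, 138 mm long, lying flat. Bystander, origin under its centre

How it is judged:
By the outcome, as a careful person would: the job done as asked, in the order asked, and still so for the second after the job is handed in, with the robot touching nothing.
It also fails if it takes over 67 s, if anything falls off the work surface, if the arm or the gripper's body presses on something with over 40 N, if the wrist force passes 120 N, or if a joint passes its speed limit or range.

## Working session

There is one attempt and no reset: what is moved stays moved. The work goes in short steps, Python scripts to look and compute and a shell command to move; the robot and the scene stay as the last step left them, time stands still between calls to the robot, and variables do not carry over. Pictures are saved under pics/ and viewed, at most 10 in all, crops included, and the job is handed in when it is done.

```bash
mkdir -p pics; cat > h.py <<'E'
import numpy as np, cv2
from station import ctrl
def cam(n,f=None):
    c=ctrl.camera(n)
    if f: cv2.imwrite('pics/'+f,c['img'])
    np.savez('pics/'+n+'.npz',**{k:np.array(c[k]) for k in('img','intrinsics','k1','R','t')})
    return c
def load(n): return np.load('pics/'+n+'.npz')
def ray(c,u,v):
    K=c['intrinsics'];d=np.array([(u-K[0,2])/K[0,0],(v-K[1,2])/K[1,1]]);s=d.copy()
    for _ in range(20): s=d/(1+float(c['k1'])*(s@s))
    R=c['R'];return -R.T@c['t'], R.T@np.array([s[0],s[1],1])
def atz(c,u,v,z):
    o,d=ray(c,u,v);return o+d*(z-o[2])/d[2]
def proj(c,X):
    p=c['R']@np.array(X)+c['t'];s=p[:2]/p[2];s=s*(1+float(c['k1'])*(s@s));K=c['intrinsics'];return K[0,0]*s[0]+K[0,2],K[1,1]*s[1]+K[1,2]
E
python3 - <<'E'
from h import *
a=[cam(n,n+'0.png') for n in('scene','side','wrist')]
o=ctrl.get_obs();print(o,ctrl.tcp_to_grasp)
for c in a: print(-c['R'].T@c['t'],c['R'][2],c['k1'])
E
```

```text
{'time_s': 0.15, 'qpos': array([-6.65916629e-02,  3.00299073e-01,  1.52141563e+00, -7.52801438e-06,
        1.32069140e+00, -6.65993265e-02]), 'joint_vel': array([-0.00122084, -0.00171043, -0.00012314,  0.00028541,  0.0005868 ,
        0.00100215]), 'tau': array([-2.50185103e-04, -5.31960297e+01, -3.52822959e+01,  7.07691838e-02,
        2.35654798e-02, -3.66386917e-05]), 'ee_pos': array([5.49973153e-01, 2.92018413e-06, 4.04250622e-01]), 'eef_rot': array([-3.14078052e+00, -4.68592688e-05,  1.57080584e+00]), 'force': array([ 0.29113251,  0.95544651, -1.87045467]), 'moment': array([-0.06324758,  0.00877177, -0.01249111]), 'grip_force': 0.0, 'grip_width': 0.09367943952639401} 0.1804
[0.31225597 0.910524   0.82933733] [ 0.29828184 -0.64760565 -0.70116679] -0.023496414985261095
[ 0.06495626 -0.63003636  0.60833507] [ 0.4705235   0.76978286 -0.43132585] 0.009898153098978109
[0.54976572 0.07646687 0.38471482] [-7.33835464e-04 -2.60644075e-01 -9.65434683e-01] -0.05446702925464889
```

View pics/scene0.png

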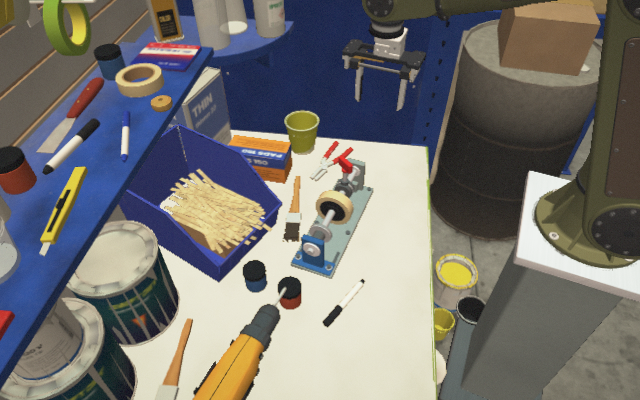

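View pics/wrist0.png

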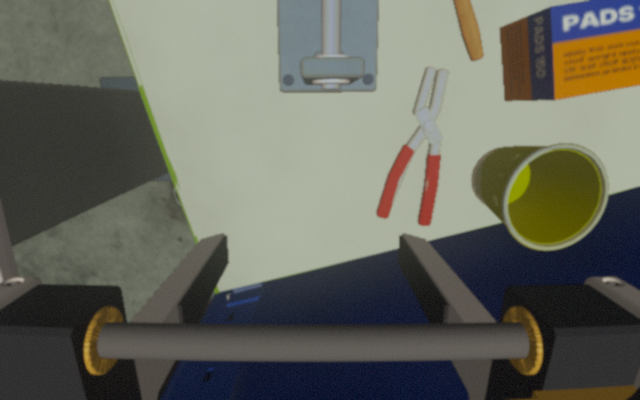

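The scene shows the stand at about (335,230) px, with the blue bracket nearest the scene camera and the red T-handle at (345,158). The wrist view shows the bearing-post end of the stand at the top, with plate corners at (279,91) and (379,91), and the pliers and cup nearby.

```bash
python3 - <<'E'
from h import *
c=load('scene');cv2.imwrite('pics/sc.png',cv2.resize(c['img'][130:290,270:400],None,fx=3.7,fy=3.7,interpolation=cv2.INTER_CUBIC))
w=load('wrist')
for p in[(279,91),(379,91),(279,10),(378,10)]: print(atz(w,*p,.014))
E
```

```text
[0.515024   0.09189611 0.014     ]
[0.61668    0.09216303 0.014     ]
[0.51649161 0.16804798 0.014     ]
[0.61257765 0.16838181 0.014     ]
```

View pics/sc.png

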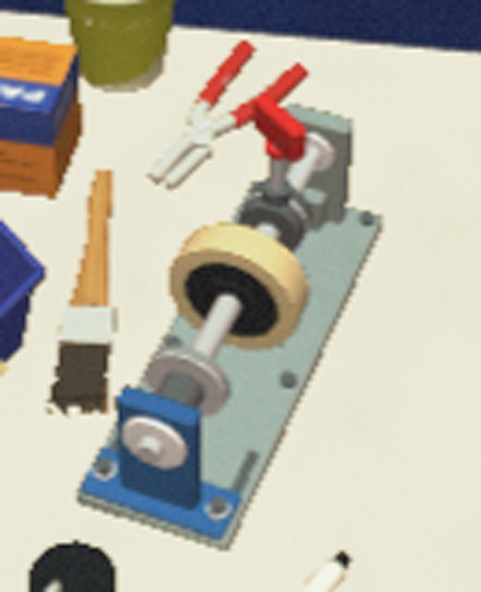

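View pics/side0.png

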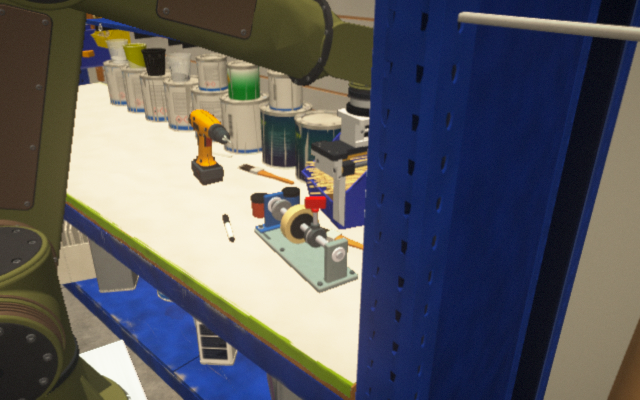

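Crop: handle centre at about (280,128), plate corners at (225,547), (80,497), (382,218); the gripper jaws are clear of everything.

```bash
python3 - <<'E'
from h import *
c=load('scene');f=lambda u,v,z:atz(c,270+u/3.7,130+v/3.7,z).round(4)
for p in[(225,545),(80,495),(382,217)]: print('corner',f(*p,.014))
print('handle',f(280,128,.154), 'ends',f(258,103,.165),f(305,140,.165))
print('rolltop', f(226,225,.118),'pad top',f(190,350,.101))
s=load('side');print('handle side',atz(s,316,203,.154), 'box',)
E
```

```text
corner [0.5109 0.3913 0.014 ]
corner [0.604  0.3928 0.014 ]
corner [0.5133 0.0963 0.014 ]
handle [0.5606 0.1868 0.154 ] ends [0.5772 0.1823 0.165 ] [0.539  0.2028 0.165 ]
rolltop [0.5723 0.2439 0.118 ] pad top [0.5589 0.3309 0.101 ]
handle side [0.56483649 0.17890277 0.154     ] box
```

```bash
python3 -m jog '[[4,0.3,0,0,0,-0.14],[8,0.6,0,0,0,-0.28],[12,0.9,0,0,0,-0.42],[16,1.2,0,0,0,-0.56],[18,1.2,0,0,0,-0.70],[18.3,1.2,0,0,0,-0.83],[18.3,1.2,0,0,0,-0.94],[18.3,1.2,0,0,0,-0.94]]' 60
python3 - <<'E'
from h import *
cam('wrist','w1.png');print(ctrl.get_obs()['force'],ctrl.get_obs()['qpos'])
cam('scene');cam('side')
E
```

```text
time_s: 0.95
ee_pos: [0.562, 0.1832, 0.4043]
eef_rot: [-3.141, -0.0, 2.513]
force: [0.0, 0.3, 0.0]
grip_width: 0.0563
grip_force: 0.0
[ 0.19223354 -0.32878761 -0.45279093] [ 2.52854782e-01  3.92080796e-01  1.39825706e+00 -2.07380435e-05
  1.35174482e+00 -6.84814842e-01]
```

View pics/w1.png

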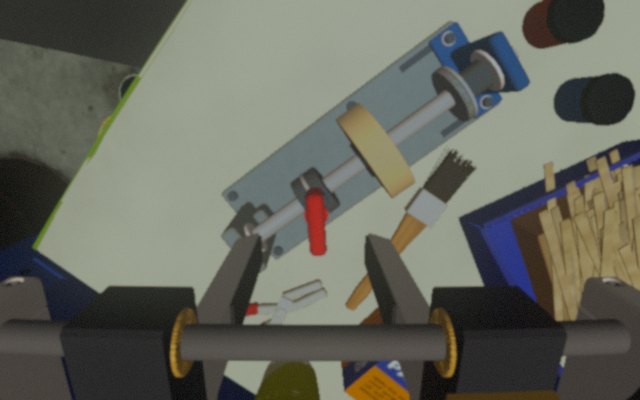

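The wrist view shows the handle bar from (314,195) to (317,250), lined up between the jaws; the plate corners are at (223,193) and (453,23), the roll's upper edge at (375,150).

```bash
python3 - <<'E'
from h import *
w=load('wrist')
for n,u,v,z in[('c1',223,193,.014),('c2',453,23,.014),('h far',314,193,.167),('h near',317,240,.167),('shaft1',265,232,.083),('shaft2',448,98,.083),('collar',313,190,.097),('padtop',442,72,.101)]: print(n,atz(w,u,v,z).round(4))
g=[.562,.1832,.154];print('grasp proj',proj(w,g))
h=w['img'].astype(int);m=(h[...,2]>120)&(h[...,1]<60)&(h[...,0]<60);ys,xs=np.nonzero(m[180:270,295:340]);print(xs.min()+295,xs.max()+295,ys.min()+180,ys.max()+180)
for y in range(185,260,5):
    r=np.nonzero(m[y,295:340])[0]; print(y,(r.min()+295,r.max()+295) if len(r) else None,end=' ')
E
```

```text
c1 [0.5166 0.0954 0.014 ]
c2 [0.5156 0.388  0.014 ]
h far [0.5442 0.1976 0.167 ]
h near [0.5714 0.1803 0.167 ]
shaft1 [0.5645 0.1278 0.083 ]
shaft2 [0.5606 0.3245 0.083 ]
collar [0.5557 0.1885 0.097 ]
padtop [0.5375 0.325  0.101 ]
grasp proj (np.float64(312.24163751782714), np.float64(220.54994058318152))
305 326 195 254
185 None 190 None 195 (np.int64(313), np.int64(318)) 200 (np.int64(307), np.int64(322)) 205 (np.int64(307), np.int64(322)) 210 (np.int64(306), np.int64(326)) 215 (np.int64(305), np.int64(326)) 220 (np.int64(307), np.int64(325)) 225 (np.int64(309), np.int64(323)) 230 (np.int64(309), np.int64(323)) 235 (np.int64(309), np.int64(324)) 240 (np.int64(310), np.int64(324)) 245 (np.int64(311), np.int64(324)) 250 (np.int64(311), np.int64(324)) 255 None
```

```bash
cat >> h.py <<'E'
def fit(w,x0):
    from scipy.optimize import minimize
    h=w['img'].astype(int);m=((h[...,2]>90)&(h[...,1]<.5*h[...,2])&(h[...,0]<.5*h[...,2])).astype(np.uint8)
    u,v=map(int,proj(w,[x0[0],x0[1],.154]));k=np.zeros_like(m);k[v-60:v+60,u-45:u+45]=1;m*=k
    def cost(p):
        P=[]
        for a in(-.022,.022):
            for b in(-.006,.006):
                for z in(.141,.167):
                    P.append(proj(w,[p[0]+a*np.cos(p[2])-b*np.sin(p[2]),p[1]+a*np.sin(p[2])+b*np.cos(p[2]),z]))
        q=np.zeros_like(m);cv2.fillConvexPoly(q,cv2.convexHull((np.array(P)*16).astype(np.int32)),1,cv2.LINE_AA,4)
        return 1-(q&m).sum()/(q|m).sum()
    s=np.array([[0,0,0],[.006,0,0],[0,.006,0],[0,0,.15]])+np.array(x0)
    r=minimize(cost,x0,method='Nelder-Mead',options=dict(initial_simplex=s));return r.x.round(4),r.fun
E
python3 - <<'E'
from h import *
print(fit(load('wrist'),[.562,.183,-.58]),fit(load('wrist'),[.560,.186,-.50]))
print(fit(load('scene'),[.562,.183,-.58]),fit(load('side'),[.562,.183,-.58]))
E
```

```text
(array([ 0.5656,  0.1843, -0.5676]), np.float64(0.29320113314447593)) (array([ 0.5651,  0.1847, -0.5617]), np.float64(0.2937013446567587))
(array([ 0.5667,  0.1843, -0.6647]), np.float64(0.4294871794871795)) (array([ 0.564,  0.183, -0.461]), np.float64(0.20597014925373136))
```

```bash
python3 -m jog '[[-0.2,0.25,2,0,0,-0.07],[-0.2,0.25,5,0,0,-0.07],[-0.2,0.25,7,0,0,-0.07],[-0.2,0.25,7,0,0,-0.07],[-0.2,0.25,7,0,0,-0.07]]' 40; python3 -m jog '[[0,0,0,0,0,0],[0,0,0,0,0,0],[0,0,0,0,0,0],[0,0,0,0,0,0],[0,0,0,0,0,0],[0,0,0,0,0,0],[0,0,0,0,0,0],[0,0,0,0,0,0]]' 0 10
python3 - <<'E'
from h import *
o=ctrl.get_obs();print(o['moment']);cam('wrist','w2.png')
E
```

```text
time_s: 1.6
ee_pos: [0.5653, 0.1837, 0.3354]
eef_rot: [3.141, 0.0, 2.579]
force: [-0.4, 0.4, 0.9]
grip_width: 0.0374
grip_force: 0.0
time_s: 2.4
ee_pos: [0.5651, 0.1837, 0.3354]
eef_rot: [3.141, 0.001, 2.581]
force: [-2.6, -2.1, 5.7]
grip_width: 0.0173
grip_force: 10.0
[-0.37014559  0.28227013 -0.00982272]
```

View pics/w2.png

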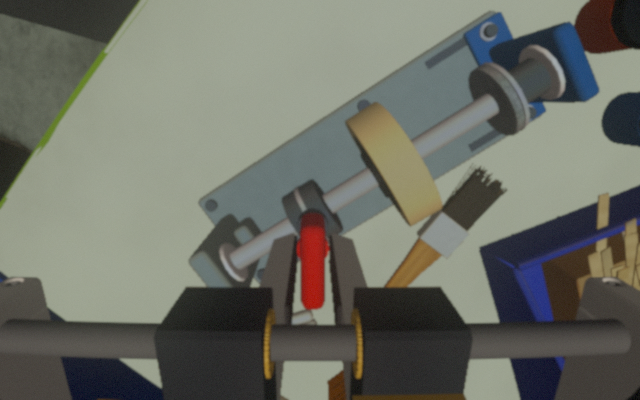

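The jaws are on the handle; the bar widens at its centre boss at (312,245), which explains the 17 mm grip width. I'll grip harder and turn.

```bash
python3 -m jog '[[0,0,0,0,0,0],[0,0,0,0,0,0],[0,0,0,0,0,0],[0,0,0,0,0,-0.1],[0,0,0,0,0,-0.2],[0,0,0,0,0,-0.3],[0,0,0,0,0,-0.4],[0,0,0,0,0,-0.4]]' 0 50
python3 - <<'E'
from h import *
o=ctrl.get_obs();print(o['moment']);cam('wrist','w3.png')
c=load('wrist');cv2.imwrite('pics/w3c.png',cv2.resize(c['img'][170:330,240:400],None,fx=3.5,fy=3.5))
E
```

```text
time_s: 3.25
ee_pos: [0.5652, 0.184, 0.3353]
eef_rot: [3.141, 0.001, 2.982]
force: [0.2, 0.9, 4.6]
grip_width: 0.0157
grip_force: 50.0
[ 0.27871919 -0.01434387 -0.00678986]
```

View pics/w3c.png

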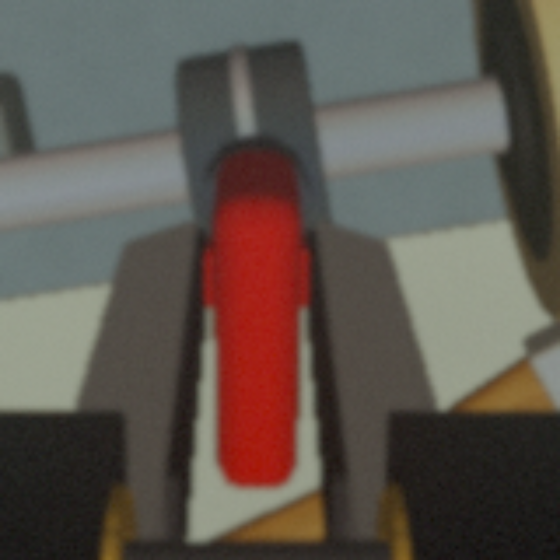

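The handle turned together with the jaws (bar vertical in the crop at (258,330)). Loosen further.

```bash
python3 -m jog '[[0,0,0,0,0,-0.13],[0,0,0,0,0,-0.26],[0,0,0,0,0,-0.39],[0,0,0,0,0,-0.5],[0,0,0,0,0,-0.5],[0,0,0,0,0,-0.5],[0,0,0,0,0,-0.5]]'
python3 - <<'E'
from h import *
for i in range(3):
  o=ctrl.get_obs();print(o['moment'],o['force'],o['qpos'][5]);cam('wrist')
E
```

```text
time_s: 4.0
ee_pos: [0.5651, 0.1839, 0.3352]
eef_rot: [3.142, 0.001, -2.806]
force: [0.3, 0.8, 5.5]
grip_width: 0.0156
grip_force: 50.0
[ 0.28366739  0.08564992 -0.0241873 ] [0.30196386 0.80977679 5.4601551 ] -1.6535751231324622
[ 0.2755509   0.04879266 -0.03821865] [-0.08112338  0.24298214  3.70334703] -1.6536099324159959
[0.24549525 0.02832945 0.00701176] [-0.3129726   0.69077058  4.85615695] -1.6535656329730533
```

```bash
python3 -m jog '[[-0.16,0.47,0,0,0,0],[-0.32,0.95,0,0,0,0],[-0.48,1.42,0,0,0,0],[-0.64,1.89,0,0,0,0],[-0.80,2.37,0,0,0,0],[-0.96,2.84,0,0,0,0],[-0.96,2.84,0,0,0,0]]'
python3 -m jog '[[-0.13,0.38,0,0,0,0],[-0.26,0.76,0,0,0,0],[-0.39,1.14,0,0,0,0],[-0.52,1.52,0,0,0,0],[-0.64,1.89,0,0,0,0],[-0.64,1.89,0,0,0,0],[-0.64,1.89,0,0,0,0]]'
python3 - <<'E'
from h import *
cam('wrist','w4.png');cam('scene','s4.png');cam('side')
o=ctrl.get_obs();print(o['force'],o['moment'])
E
```

```text
time_s: 4.85
ee_pos: [0.5647, 0.2143, 0.3352]
eef_rot: [3.142, 0.001, -2.806]
force: [0.0, 0.4, 5.5]
grip_width: 0.016
grip_force: 50.0
time_s: 5.55
ee_pos: [0.5645, 0.2339, 0.3352]
eef_rot: [3.141, 0.001, -2.806]
force: [0.2, 1.5, 4.7]
grip_width: 0.016
grip_force: 50.0
[0.33484159 0.62907769 4.82886104] [ 0.25222259 -0.11002758 -0.06044603]
```

View pics/w4.png

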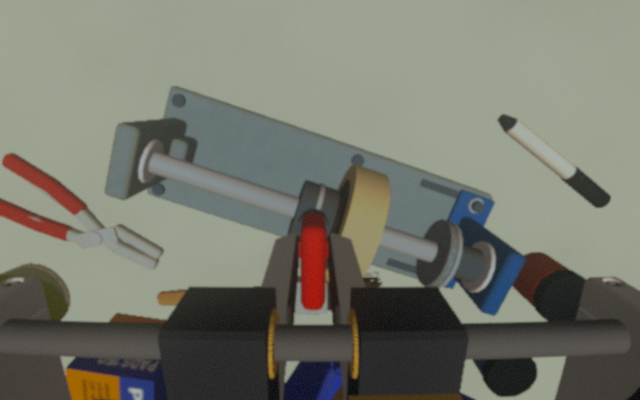

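The collar now touches the roll; the shaft enters the brake pad at about (436,247) px.

```bash
python3 - <<'E'
from h import *
w=load('wrist')
for p in [(436,240),(436,250),(384,236)]:print(atz(w,*p,.080).round(4))
E
python3 -m jog '[[-0.1,0.28,0,0,0,0],[-0.2,0.57,0,0,0,0],[-0.3,0.85,0,0,0,0],[-0.4,1.14,0,0,0,0],[-0.48,1.42,0,0,0,0],[-0.48,1.42,0,0,0,0],[-0.48,1.42,0,0,0,0],[-0.48,1.42,0,0,0,0]]'
```

```text
[0.5514 0.3249 0.08  ]
[0.5586 0.3282 0.08  ]
[0.561  0.2878 0.08  ]
time_s: 6.5
ee_pos: [0.5643, 0.2489, 0.3352]
eef_rot: [3.141, 0.001, -2.806]
force: [-0.0, 0.7, 5.2]
grip_width: 0.0155
grip_force: 50.0
```

```bash
python3 -m jog '[[-0.13,0.38,0,0,0,0],[-0.26,0.76,0,0,0,0],[-0.39,1.14,0,0,0,0],[-0.52,1.52,0,0,0,0],[-0.65,1.9,0,0,0,0],[-0.8,2.37,0,0,0,0],[-0.8,2.37,0,0,0,0],[-0.8,2.37,0,0,0,0]]'
cat > f.py <<'E'
from h import *
F=[]
for i in range(6): F.append(np.r_[ctrl.get_obs()['force'],ctrl.get_obs()['moment']]);ctrl.camera('wrist')
o=ctrl.get_obs();print(np.mean(F,0).round(2),np.std(F,0)[:3].round(2),o['ee_pos'].round(4),o['qpos'][5])
E
python3 f.py
```

```text
time_s: 7.3
ee_pos: [0.564, 0.274, 0.3352]
eef_rot: [3.141, 0.001, -2.805]
force: [0.0, 0.8, 5.2]
grip_width: 0.016
grip_force: 50.0
[ 0.71  0.73  5.08  0.28 -0.24 -0.04] [0.38 0.41 0.37] [0.564  0.2739 0.3352] -1.5131903732254408
```

```bash
python3 -m jog '[[-0.06,0.19,0,0,0,0],[-0.13,0.38,0,0,0,0],[-0.13,0.38,0,0,0,0]]'; python3 f.py;  python3 -m jog '[[-0.06,0.19,0,0,0,0],[-0.13,0.38,0,0,0,0],[-0.13,0.38,0,0,0,0]]'; python3 f.py
```

```text
time_s: 7.9
ee_pos: [0.564, 0.2779, 0.3352]
eef_rot: [-3.141, 0.001, -2.805]
force: [1.4, -0.1, 5.4]
grip_width: 0.0154
grip_force: 50.0
[ 0.74  0.14  5.2   0.19 -0.25 -0.04] [0.65 0.38 0.66] [0.564  0.2779 0.3352] -1.5073143465285905
time_s: 8.5
ee_pos: [0.5639, 0.2819, 0.3352]
eef_rot: [-3.141, 0.001, -2.805]
force: [0.7, -0.5, 6.2]
grip_width: 0.015
grip_force: 50.0
[ 0.6  -0.12  5.41  0.17 -0.21 -0.04] [0.45 0.38 0.56] [0.564  0.2819 0.3352] -1.5014534428241118
```

```bash
python3 -m jog '[[-0.06,0.19,0,0,0,0],[-0.1,0.28,0,0,0,0],[-0.1,0.28,0,0,0,0]]'; python3 f.py;  python3 -m jog '[[-0.06,0.19,0,0,0,0],[-0.1,0.28,0,0,0,0],[-0.1,0.28,0,0,0,0]]'; python3 f.py
```

```text
time_s: 9.1
ee_pos: [0.564, 0.2848, 0.3352]
eef_rot: [-3.141, 0.001, -2.806]
force: [1.1, -0.3, 5.7]
grip_width: 0.0157
grip_force: 50.0
[ 0.63 -0.4   5.41  0.05 -0.2  -0.05] [0.54 0.6  0.5 ] [0.564  0.2848 0.3352] -1.4970916870217503
time_s: 9.7
ee_pos: [0.564, 0.2876, 0.3352]
eef_rot: [-3.141, 0.001, -2.806]
force: [-0.2, -2.4, 5.7]
grip_width: 0.0157
grip_force: 50.0
[ 0.66 -2.54  5.9  -0.35 -0.16 -0.04] [0.66 0.25 0.53] [0.564  0.2875 0.3352] -1.4928590637613972
```

```bash
python3 -m jog '[[-0.06,0.19,0,0,0,0],[-0.06,0.19,0,0,0,0],[-0.06,0.19,0,0,0,0]]'; python3 f.py;  python3 -m jog '[[-0.06,0.19,0,0,0,0],[-0.06,0.19,0,0,0,0],[-0.06,0.19,0,0,0,0]]'; python3 f.py
```

```text
time_s: 10.3
ee_pos: [0.564, 0.2894, 0.3352]
eef_rot: [-3.141, 0.001, -2.806]
force: [1.0, -4.2, 6.1]
grip_width: 0.0158
grip_force: 50.0
[ 0.63 -3.99  6.35 -0.64 -0.14 -0.04] [0.51 0.37 0.22] [0.564  0.2894 0.3352] -1.4898721263136403
time_s: 10.9
ee_pos: [0.564, 0.2912, 0.3352]
eef_rot: [-3.14, 0.001, -2.806]
force: [1.2, -5.1, 6.6]
grip_width: 0.0154
grip_force: 50.0
[ 0.57 -5.34  6.44 -0.97 -0.17 -0.01] [0.48 0.2  0.32] [0.564  0.2912 0.3352] -1.486963327406448
```

```bash
python3 -m jog '[[-0.06,0.19,0,0,0,0],[-0.13,0.38,0,0,0,0],[-0.13,0.38,0,0,0,0]]'; python3 f.py;  python3 -m jog '[[-0.06,0.19,0,0,0,0],[-0.06,0.19,0,0,0,0],[-0.06,0.19,0,0,0,0]]'; python3 f.py
python3 - <<'E'
from h import *
cam('scene','s5.png');cam('wrist','w5.png')
a=cv2.imread('pics/s4.png');b=cv2.imread('pics/s5.png');a0=cv2.imread('pics/scene0.png')
cv2.imwrite('pics/s5c.png',cv2.resize(np.hstack([x[150:280,280:380] for x in(a,b)]),None,fx=4,fy=4,interpolation=cv2.INTER_CUBIC))
E
```

```text
time_s: 11.5
ee_pos: [0.564, 0.295, 0.3352]
eef_rot: [-3.139, 0.0, -2.806]
force: [0.6, -8.9, 7.7]
grip_width: 0.0155
grip_force: 50.0
[ 0.6  -8.62  7.72 -1.65 -0.11  0.01] [0.43 0.45 0.33] [0.564  0.2949 0.3352] -1.481167020789833
time_s: 12.1
ee_pos: [0.564, 0.2967, 0.3351]
eef_rot: [-3.139, -0.0, -2.806]
force: [0.3, -10.7, 7.4]
grip_width: 0.0159
grip_force: 50.0
[  0.52 -10.68   7.66  -2.01  -0.15  -0.  ] [0.35 0.51 0.28] [0.564  0.2967 0.3351] -1.4782648961065452
```

View pics/s5c.png

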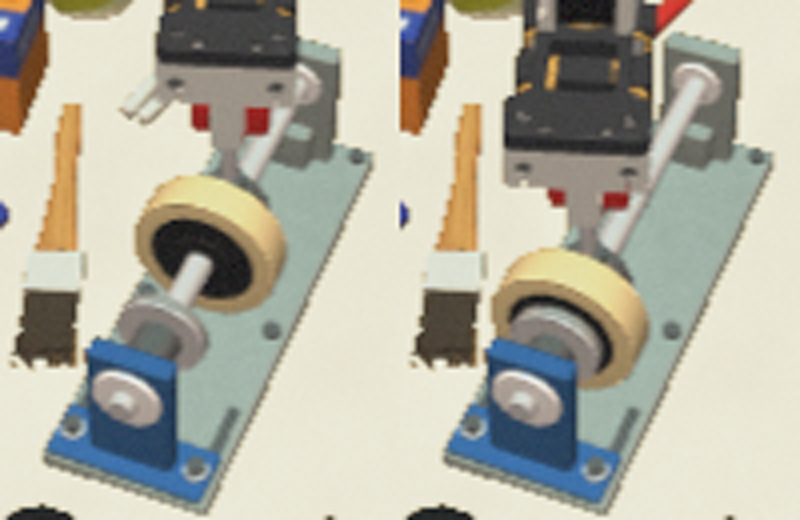

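The right crop shows the roll against the pad, pressing it in towards the bracket, with wrist force of 10.7 N including about 1 N of friction. Tighten while holding there.

```bash
python3 -m jog '[[0,0,0,0,0,0.1],[0,0,0,0,0,0.2],[0,0,0,0,0,0.2],[0,0,0,0,0,0.2]]'; python3 f.py
python3 -m jog '[[0,0,0,0,0,0.1],[0,0,0,0,0,0.2],[0,0,0,0,0,0.3],[0,0,0,0,0,0.4],[0,0,0,0,0,0.5],[0,0,0,0,0,0.6],[0,0,0,0,0,0.65],[0,0,0,0,0,0.65]]'; python3 f.py
```

```text
time_s: 12.9
ee_pos: [0.5641, 0.2965, 0.3352]
eef_rot: [-3.139, 0.0, -3.007]
force: [0.2, -12.0, 7.5]
grip_width: 0.0153
grip_force: 50.0
[  0.7  -12.07   7.39  -2.35  -0.17   0.03] [0.45 0.67 0.61] [0.5641 0.2965 0.3352] -1.2783695499665801
time_s: 14.0
ee_pos: [0.5641, 0.2961, 0.3353]
eef_rot: [-3.138, 0.002, 2.625]
force: [-1.0, -16.9, 10.9]
grip_width: 0.0155
grip_force: 50.1
[ -1.4  -16.34  10.96  -3.27   0.34   0.13] [0.38 0.43 0.19] [0.5641 0.2961 0.3353] -0.6284650275601193
```

```bash
cat > roll.py <<'E'
from h import *
a=cv2.imread('pics/s5.png');b=np.mean([ctrl.camera('scene')['img'].astype(float) for _ in range(4)],0).astype(np.uint8);cv2.imwrite('pics/s_now.png',b)
c=load('scene')
# ECC translation of roll+pad moving region, mask excludes stationary bracket & gripper
for name,q in(('roll right/bottom',[(322,228),(338,216),(346,232),(340,248),(328,250)]),('roll top',[(303,222),(309,213),(325,210),(338,216),(325,224),(305,231)]),('whole',[(302,224),(309,213),(325,210),(342,219),(346,235),(338,249),(326,249),(322,236)]),('static plate',[(340,245),(355,215),(370,190),(376,190),(345,260),(330,275),(325,262)])):
    m=np.zeros(a.shape[:2],np.uint8);cv2.fillPoly(m,[np.array(q)],255);W=np.eye(2,3,dtype=np.float32)
    try: cc,W=cv2.findTransformECC(cv2.cvtColor(a,6),cv2.cvtColor(b,6),W,cv2.MOTION_TRANSLATION,(3,200,1e-6),m,3);print(name,W[:,2],cc)
    except cv2.error as e: print(name,'fail')
p=lambda y:np.array(proj(c,[.564,y,.1]));print('px per mm',(p(.341)-p(.331))/10)
E
python3 roll.py; python3 f.py
```

```text
roll right/bottom [-0.01765826  0.03952244] 0.99910095900804
roll top [-0.04898898  0.02289302] 0.9996855194682057
whole [-0.02084231  0.00304699] 0.9994336084374937
static plate [ 0.0047345  -0.00987994] 0.999855288640281
px per mm [-0.18600767  0.32747628]
[ -1.59 -16.15  10.47  -3.27   0.35   0.12] [0.55 0.3  0.41] [0.5641 0.2961 0.3353] -0.6284149930848077
```

The roll has not moved (under 0.15 mm). Turn on to the stop.

```bash
python3 -m jog '[[0,0,0,0,0,0.07],[0,0,0,0,0,0.14],[0,0,0,0,0,0.14],[0,0,0,0,0,0.14]]'; python3 f.py; python3 -m jog '[[0,0,0,0,0,0.06],[0,0,0,0,0,0.1],[0,0,0,0,0,0.1]]'; python3 f.py
```

```text
time_s: 15.2
ee_pos: [0.564, 0.2961, 0.3354]
eef_rot: [-3.138, 0.003, 2.487]
force: [-2.4, -17.0, 10.9]
grip_width: 0.0159
grip_force: 50.1
[ -2.79 -17.23  11.47  -3.44   0.53   0.24] [0.21 0.35 0.34] [0.564  0.2961 0.3354] -0.48853659993843107
time_s: 15.8
ee_pos: [0.564, 0.2961, 0.3354]
eef_rot: [-3.138, 0.003, 2.386]
force: [-3.3, -17.9, 11.4]
grip_width: 0.0158
grip_force: 50.1
[ -2.92 -17.8   11.86  -3.58   0.64   0.64] [0.44 0.24 0.35] [0.564  0.2961 0.3354] -0.388970656708622
```

```bash
python3 -m jog '[[0,0,0,0,0,0],[0,0,0,0,0,0],[0,0,0,0,0,0],[0,0,0,0,0,0],[0,0,0,0,0,0],[0,0,0,0,0,0]]' 45; python3 f.py; python3 -m jog '[[0,0,-2,0,0,0],[0,0,-5,0,0,0],[0,0,-8,0,0,0],[0,0,-8,0,0,0],[0,0,-8,0,0,0]]'; python3 roll.py; python3 - <<'E'
from h import *
cam('wrist','w6.png');print(fit(load('wrist'),[.564,.295,-.6]),ctrl.get_obs()['force'])
E
```

```text
time_s: 16.7
ee_pos: [0.5636, 0.2978, 0.3346]
eef_rot: [-3.142, -0.0, 2.391]
force: [0.3, -0.4, 0.1]
grip_width: 0.0421
grip_force: 0.0
[-0.06  0.09 -0.09  0.04 -0.05  0.01] [0.29 0.49 0.24] [0.5636 0.2978 0.3347] -0.391368203283166
time_s: 17.5
ee_pos: [0.5635, 0.2977, 0.4147]
eef_rot: [3.141, 0.0, 2.391]
force: [-0.2, 0.6, -1.0]
grip_width: 0.042
grip_force: 0.0
roll right/bottom [ 0.02332021 -0.00810436] 0.99979984914207
roll top [-0.01399916 -0.0034218 ] 0.9999331059019467
whole [ 0.01932823 -0.0014827 ] 0.9998567951415697
static plate [ 0.0010581  -0.00429208] 0.9998551932779025
px per mm [-0.18600767  0.32747628]
(array([ 0.5651,  0.2945, -0.6058]), np.float64(0.28823529411764703)) [ 0.57607233  0.21420518 -0.25782636]
```

View pics/w6.png

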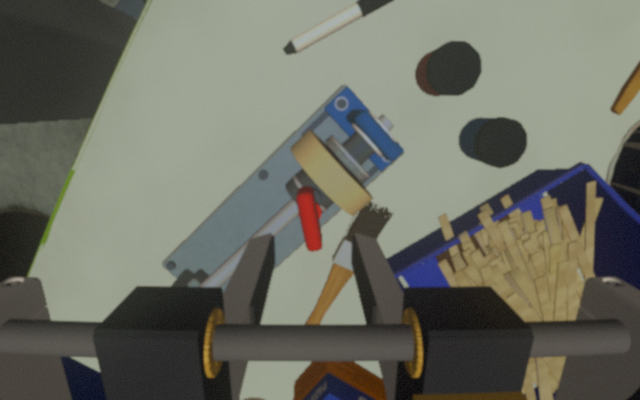

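The handle reads -0.606 rad, which is fully tight. The roll has stayed where it was at the 10 N press, and the gripper is clear.

```bash
python3 -c "
from station import ctrl;print(ctrl.hand_in())"
```

```text
the job is handed in; nothing more can be done
None
```

The job is handed in: the collar presses the roll against the brake pad with an estimated 10 N, the screw is tight against its stop, and the gripper is clear, after about 18 s of the 67 s allowed.

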